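# Set the stop block of the pasta-strip length gauge

### The job

Set the pasta-strip gauge to the clipped length: take the loose metal lid off its spring chamber and lay it flat, right way up, on the wooden chopping board. Then draw the sprung slide out by its paddle, towards the gauge's open end, until the ridge on the wooden stop block it pushes is level with the ridge of the clip on the gauge's rim, and ease the paddle all the way back home without letting it snap, so that the block stays at the clip. Do not drop the lid or disturb the other things on the bench.

Things in the scene. Friction and masses are not known exactly. Their poses are not given: they have to be found in the camera images.
- gauge: Fixed steel trough, 78 wide outside, 70 inside. Origin on the bench under the front face of the paddle at home; -x points along the trough to its open end, the way the slide is pulled; y left, z up. Lidded chamber x -22 to +74: side walls and back wall (4 thick) 60 high, no front wall. Open channel x -22 to -162: walls 30 high, floor 4. Spring barrel 28 dia behind, to x +174.
- slide (a joint): How far the sprung slide is pulled out, in m: 0 is home, 0.14 the most. The spring pulls back with 2.5 N at home, about 6.5 N near the end. At home a gap of 62 is free between the paddle's back face and the chamber's back wall, open from above once the lid is off.
- paddle_front (a point): Middle of the top edge, 52 above the bench, of the front face of the slide's upright steel paddle (62 wide, 8 thick, from 6 to 52 above the bench). This face pushes the block. A rod 8 dia runs back from the paddle into the barrel, 9 to 17 above the bench: keep fingertips above 20.
- paddle_back (a point): Point on the paddle's back face, in the middle of its width, 40 above the bench: push here to pull the slide out. Axes as the gauge.
- block: Loose beech stop block standing across the channel, 30 long (x) x 66 wide x 36 high, with a ridge 4 x 4 across the middle of its top; weighs about 0.15 kg. Origin in the middle of its underside, directly under the ridge. It stands some way in front of the paddle, which pushes it along; nothing else holds it.
- clip: Dark steel clip fixed on the left rim of the channel, 16 long, with a sharp ridge across. Origin on the ridge, at its inner half, 36 above the bench; axes as the gauge. It marks the length: the block's ridge must come level with it along the gauge's x.
- lid: Loose aluminium lid resting on the chamber's rim, plate 106 (x) x 90 (y) x 4, with locating ribs 6 deep under it. Origin in the middle of the plate's underside, which is 60 above the bench at the start; -x points to the edge that carries the upright tab, z up. Weighs about 0.2 kg. Lying on the board it rests on its ribs: origin 6 above the board's top.
- lid_tab (a point): Middle of the top edge of the lid's upright gripping tab: 8 thick (lid x), 50 wide (lid y), 30 high above the plate, standing along the lid's open-end edge, 49 from the lid's origin.
- board: Fixed dark wooden chopping board, 240 (x) x 200 (y) x 15 thick; origin in the middle of its underside.
- tin: small closed steel tin, 52 dia x 45 high, standing on a far corner of the chopping board; bystander. Origin: middle of its underside.
- brush: pastry brush with wooden handle, 190 long, lying flat between the gauge and the board; bystander. Origin: middle of its underside.
- mug: black mug, 80 dia x 95 high, with handle; bystander. Origin: middle of its underside.
- squeeze: white squeeze bottle, 64 dia x 180 high; bystander. Origin: middle of its underside.
- notes: pad of yellow notes, 76 x 76 x 22; bystander. Origin: middle of its underside.
- jar: glass jar with steel lid, 72 dia x 100 high; bystander. Origin: middle of its underside.
Mind the look-alikes: they are no part of the job. Several things look just like the block: the one meant starts nearest to the robot's base.

How it is judged:
By the outcome, as a careful person would: the job done as asked, in the order asked, and still so for the second after the job is handed in, with the robot touching nothing.
It also fails if it takes over 64 s, if anything falls off the work surface, if the arm or the gripper's body presses on something with over 40 N, if the wrist force passes 120 N, or if a joint passes its speed limit or range.

### The arm

A 6-joint arm with a two-finger parallel gripper is mounted at the origin on the work surface. World frame = base frame: x ahead of the robot, y to its left, z up, the work surface at z = 0. Lengths are in m, angles in rad, forces in N, time in s.
With the tool pointing down it reaches from about 0.4 to 0.825 m from the base axis. Payload 7 kg.
Tool frame: the origin (TCP) lies at the very end of the fingers, on their centre line; the grasp point (between the pads) lies 19 mm behind it; z points along the fingers, y is the line along which they close (so a half turn about z gives the same grasp; the last joint's range is limited). The gripper opens to 88 mm and grips with 3 to 60 N. Pads are 19 mm wide; open, the fingers measure 130 mm over their backs; the gripper's body (78 mm by 193 mm) begins 47 mm behind the grasp point.
Start: joints at [1.478, 0.359, 0.012, 0, -1.224, -0.288], TCP at [0.251, 0.627, 0.227] pointing down, gripper open.
Joint ranges: [-3.07, 3.07], [-1.43, 2.12], [-1.02, 1.25], [-3.03, 1.67], [-3.05, -0], [-3.03, 3.03]. Speed limits (rad/s): [2.39, 2.39, 3.01, 3.14, 3.14, 3.14].

### API

Orientations are given as [roll, pitch, yaw] about the fixed x, y, z axes, in that order (R = Rz(yaw) Ry(pitch) Rx(roll)).
In Python, from station import arm gives the robot as it stands. The module is installed in compiled form; this text tells all that it offers.
- The arm moves only by the shell command python3 -m crank 'ROWS' [FORCE]. ROWS is JSON, a list of rows, each an object of numbers: "dx", "dy", "dz": the shift along the world's x, y, z in m; "twist": the turn about the world's z in degrees; "grip": the opening, from -1 (shut) to 1 (fully open). A call has exactly 5 rows; each row is the pose to reach, as a shift and turn from the pose commanded when the call began; what a row does not reach only later rows make up. A row lasts 1/12 s, in which the tool goes at most 41.7 mm and 7.16 degrees, less where a joint would pass 70% of its speed; a pose out of reach is approached as far as the arm can. A call with a gripper value outside its range is refused whole. The fingers move at their own pace and stop on an object; FORCE is the grip in N (left out, the last holds). Time passes only in rows, so rows that repeat a pose let the fingers close, or fill a call up. It gives the time, the measured TCP pose, the force, the opening and the grip force at its end, in the units of the state.
- arm.get_state(): the state, without advancing time (a new reading comes with each control period).
- arm.grab_frame(name): name is "scene" or "top" or "wrist"; returns the picture (480x640x3 uint8, red, green, blue); there is no depth.
- arm.get_calibration(name): a dict with "fx", "fy", "cx", "cy" (pixels), "cam_to_world" (4x4, takes a point from camera to world coordinates); the wrist camera has in their place "tool_from_camera" (4x4, takes a point from camera to tool coordinates, whose origin is the TCP and whose axes are the flange's). Camera axes: x right, y down, z forward; pixel columns grow to the right and rows downward; lengths in m; the calibration is good to about 2 mm. A picture is of the moment at which its call begins: read the wrist's pose just before it. get_calibration takes no time and is no camera call.
- arm.job_done(): hands the job in; it is judged then, once.
The state is a dict: "t": time; "q": joint angles; "qd": joint speeds; "joint_efforts": joint torques, N m; "eef_pos": TCP position; "ee_rot": TCP orientation; "force": force on the tool from outside, world axes, zero at the start; "moment": the same for the moment, N m; "width": finger opening in m; "gripper_force": force on a finger pad.
Only numpy, scipy, OpenCV 4.12 (cv2) and the standard library are available. Lean on these libraries where they do the work, as an engineer would, in place of code of your own. Each camera call takes 0.05 s, during which the arm holds its last target. There are 200 camera calls.

## Working session

There is one attempt and no reset: what is moved stays moved. The work goes in short steps, Python scripts to look and compute and a shell command to move; the robot and the scene stay as the last step left them, time stands still between calls to the robot, and variables do not carry over. Pictures are saved under pics/ and viewed, at most 10 in all, crops included, and the job is handed in when it is done.

```bash
mkdir -p pics; python3 - <<'E'
from station import arm
import cv2
for n in("top","scene"):
    cv2.imwrite(f"pics/{n}0.png",arm.grab_frame(n)[:,:,::-1])
    c=arm.get_calibration(n);print(n,c)
s=arm.get_state();print(s)
print(arm.get_calibration("wrist"))
E
```

```text
top {'fx': 610.7385311125922, 'fy': 610.7385311125922, 'cx': 327.10841240450367, 'cy': 235.77180950059815, 'cam_to_world': array([[ 0.00906459, -0.99030258,  0.13863132,  0.33473709],
       [-0.99969494, -0.01216004, -0.02149799, -0.03492746],
       [ 0.02297528, -0.13839416, -0.9901107 ,  1.62206975],
       [ 0.        ,  0.        ,  0.        ,  1.        ]])}
scene {'fx': 491.25239941419244, 'fy': 491.25239941419244, 'cx': 315.8659877728829, 'cy': 239.7528899751821, 'cam_to_world': array([[-0.72753625,  0.57317621, -0.37704115,  1.09410392],
       [ 0.68606056,  0.61057563, -0.39562394,  0.49719053],
       [ 0.0034499 , -0.54650383, -0.8374495 ,  1.21961894],
       [ 0.        ,  0.        ,  0.        ,  1.        ]])}
{'t': 0.1, 'q': array([ 1.47810354e+00,  3.59297378e-01,  1.11804256e-02, -3.07073755e-04,
       -1.22409603e+00, -2.88092355e-01]), 'qd': array([ 5.06413559e-04, -2.94837020e-03,  1.32992146e-03, -6.48191124e-05,
        5.53025077e-04, -2.33546695e-03]), 'joint_efforts': array([-4.99848138e-04, -5.84165275e+01,  2.93749988e+01,  7.01554075e+00,
        1.01995678e-02, -4.62542789e-05]), 'eef_pos': array([0.25073288, 0.62624921, 0.22574124]), 'ee_rot': array([ 3.14015235e+00, -1.25752285e-04, -3.80889600e-01]), 'force': array([-0.24621433,  0.4147369 , -0.42650392]), 'moment': array([ 0.00057524,  0.00798154, -0.01499704]), 'gripper_force': 0.0, 'width': 0.08770066702364654}
{'fx': 407.11621330518494, 'fy': 407.11621330518494, 'cx': 315.2223935326865, 'cy': 237.1031144361739, 'tool_from_camera': array([[-5.60052162e-04, -9.66774193e-01, -2.55631268e-01,
         6.88307083e-02],
       [ 9.99999499e-01, -7.53450780e-04,  6.58624001e-04,
         4.25787877e-04],
       [-8.29346266e-04, -2.55630771e-01,  9.66774131e-01,
        -1.57770689e-01],
       [ 0.00000000e+00,  0.00000000e+00,  0.00000000e+00,
         1.00000000e+00]])}
```

View pics/top0.png

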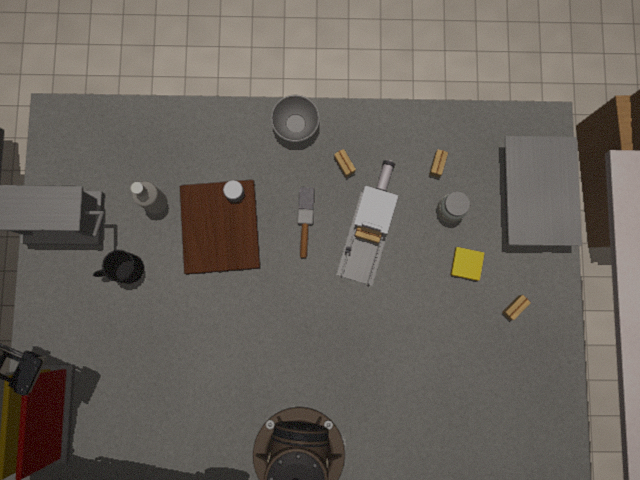

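View pics/scene0.png

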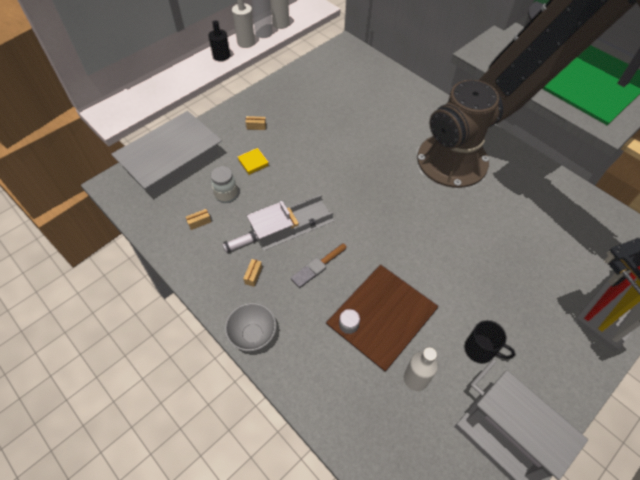

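The top image shows the gauge from barrel (388,165) to open end (355,282). The lid is at (377,208), the board at (220,227), the tin at (233,190) and the brush at (305,222). There are four candidates for the block: (368,235) in the channel, (345,163), (440,162) and (517,307). The one in the channel is nearest the base, so I'll check it in a close crop.

```bash
python3 - <<'E'
import cv2
i=cv2.imread("pics/top0.png")
a=cv2.resize(i[155:295,325:425],None,fx=5.6,fy=4.2857*0+4.28,interpolation=cv2.INTER_CUBIC) if 0 else cv2.resize(i[150:300,320:420],None,fx=4,fy=4,interpolation=cv2.INTER_CUBIC)
b=cv2.resize(i[170:285,170:270],None,fx=4,fy=4,interpolation=cv2.INTER_CUBIC)
import numpy as np
c=np.zeros((600,800,3),np.uint8);c[:,:400]=a;c[:460,400:]=b
cv2.imwrite("pics/crop1.png",c)
E
cat > h.py <<'E'
import numpy as np
from station import arm
def ray(name,px,z,pose=None):
    c=arm.get_calibration(name)
    T=c["cam_to_world"] if pose is None else pose@c["tool_from_camera"]
    d=T[:3,:3]@[(px[0]-c["cx"])/c["fx"],(px[1]-c["cy"])/c["fy"],1]
    return T[:3,3]+d*(z-T[2,3])/d[2]
def proj(name,P,pose=None):
    c=arm.get_calibration(name)
    T=c["cam_to_world"] if pose is None else pose@c["tool_from_camera"]
    p=np.linalg.inv(T)@np.r_[P,1]
    return np.r_[c["fx"]*p[0]/p[2]+c["cx"],c["fy"]*p[1]/p[2]+c["cy"]]
def pose():
    from scipy.spatial.transform import Rotation as R
    s=arm.get_state();T=np.eye(4);T[:3,:3]=R.from_euler("xyz",s["ee_rot"]).as_matrix();T[:3,3]=s["eef_pos"];return T
E
```

```text
(no output)
```

View pics/crop1.png

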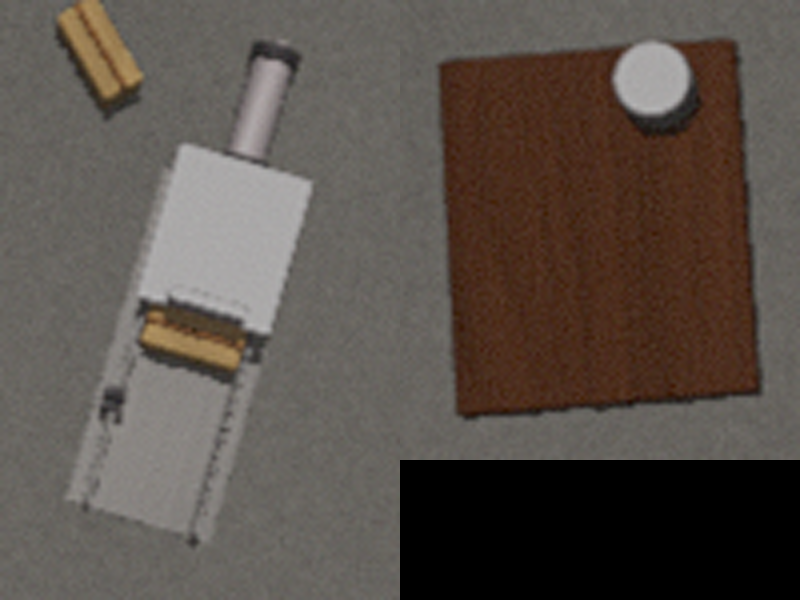

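The crop confirms the block in the channel, with its ridge at about (196,328). The clip is on the left rim at (112,402). Lid corners are (182,145), (312,183), (268,333) and (138,298). The open end runs from (67,500) to (210,545). Board corners are visible, and the tin is at the top right.

```bash
python3 - <<'E'
from h import *
f=lambda X,z,o:ray("top",(X[0]/4+o[0]-.4,X[1]/4+o[1]-.4),z)
o=(320,150)
L=[f(p,.064,o) for p in[(182,145),(312,183),(268,333),(138,298)]]
for p in L:print("lid",p.round(4))
lc=sum(L)/4
ax=(L[0]+L[1]-L[2]-L[3])/2; print("c",lc,"len",np.linalg.norm(ax[:2]),"yaw",np.degrees(np.arctan2(ax[1],ax[0])), "w",np.linalg.norm(L[0]-L[1]))
E=[f(p,.030,o) for p in[(67,500),(210,545)]];print("end",E,np.linalg.norm(E[0]-E[1]))
e=sum(E)/2
print("barrel end",f((274,48),.02,o),"clip",f((112,400),.036,o),"tabtop",f((206,302),.094,o))
v=lc-e;print("yaw2",np.degrees(np.arctan2(v[1],v[0])),np.linalg.norm(v[:2]))
b=f((274,48),.02,o)-e;print("yaw3",np.degrees(np.arctan2(b[1],b[0])),np.linalg.norm(b[:2]))
B=[f(p,.015,(170,170)) for p in[(41,63),(335,40),(360,392),(58,415)]]
for p in B:print("board",p.round(4))
bc=sum(B)/4;a=(B[0]+B[1]-B[2]-B[3])/2;print(bc,np.degrees(np.arctan2(a[1],a[0])),np.linalg.norm(a[:2]))
print("tin",f((252,77),.045,(170,170)))
E
```

```text
lid [ 0.6857 -0.1667  0.064 ]
lid [ 0.6616 -0.2516  0.064 ]
lid [ 0.5624 -0.2225  0.064 ]
lid [ 0.5842 -0.1383  0.064 ]
c [ 0.6234712  -0.19478822  0.064     ] len 0.10437111791696255 yaw -16.03079043791277 w 0.08825459021518518
end [array([ 0.4556045 , -0.09455391,  0.03      ]), array([ 0.427255  , -0.18802505,  0.03      ])] 0.09767573097246256
barrel end [ 0.76338987 -0.23267822  0.02      ] clip [ 0.52093673 -0.12332662  0.036     ] tabtop [ 0.57740332 -0.17950539  0.094     ]
yaw2 -16.377123214551574 0.18973983274970022
yaw3 -15.846652735576587 0.3346792821603718
board [0.691  0.3252 0.015 ]
board [0.7096 0.1296 0.015 ]
board [0.473  0.1071 0.015 ]
board [0.4557 0.3042 0.015 ]
[0.58232828 0.21651595 0.015     ] 5.271115738052055 0.23695262987357074
tin [0.6769505  0.18026144 0.045     ]
```

```bash

A='{"dx":0.074,"dy":-0.1835,"twist":-19}'
python3 -m crank '[{"dx":0.012,"dy":-0.03,"twist":-3},{"dx":0.027,"dy":-0.067,"twist":-7},{"dx":0.042,"dy":-0.104,"twist":-11},{"dx":0.057,"dy":-0.141,"twist":-15},{"dx":0.072,"dy":-0.178,"twist":-19}]'
python3 -m crank '[{"dx":0.015,"dy":-0.037,"twist":-4},{"dx":0.03,"dy":-0.074,"twist":-8},{"dx":0.045,"dy":-0.111,"twist":-12},{"dx":0.06,"dy":-0.148,"twist":-16},{"dx":0.075,"dy":-0.185,"twist":-20}]'
python3 -m crank '[{"dx":0.015,"dy":-0.037,"twist":-4},{"dx":0.03,"dy":-0.074,"twist":-8},{"dx":0.045,"dy":-0.111,"twist":-12},{"dx":0.06,"dy":-0.148,"twist":-16},{"dx":0.075,"dy":-0.185,"twist":-20}]'
python3 -m crank '[{"dx":0.015,"dy":-0.037,"twist":-4},{"dx":0.03,"dy":-0.074,"twist":-8},{"dx":0.045,"dy":-0.111,"twist":-12},{"dx":0.06,"dy":-0.148,"twist":-16},{"dx":0.075,"dy":-0.185,"twist":-20}]'
python3 -m crank '[{"dx":0.014,"dy":-0.035,"twist":-3},{"dx":0.029,"dy":-0.07,"twist":-5},{"dx":0.029,"dy":-0.075,"twist":-5},{"dx":0.029,"dy":-0.075,"twist":-5},{"dx":0.029,"dy":-0.075,"twist":-5}]'
python3 - <<'E'
from h import *
import cv2
T=pose();s=arm.get_state();np.save("T1.npy",T)
cv2.imwrite("pics/w1.png",arm.grab_frame("wrist")[:,:,::-1])
print(s["t"],s["eef_pos"],np.degrees(s["ee_rot"]),s["q"])
E
```

```text
0.1 [0.25073288 0.62624921 0.22574124] [ 1.79917477e+02 -7.20507518e-03 -2.18233666e+01] [ 1.47810354e+00  3.59297378e-01  1.11804256e-02 -3.07073755e-04
 -1.22409603e+00 -2.88092355e-01]invalid input at $[0]: expected keys dx, dy, dz, twist, grip
invalid input at $[0]: expected keys dx, dy, dz, twist, grip
invalid input at $[0]: expected keys dx, dy, dz, twist, grip
invalid input at $[0]: expected keys dx, dy, dz, twist, grip
invalid input at $[0]: expected keys dx, dy, dz, twist, grip
```

View pics/w1.png

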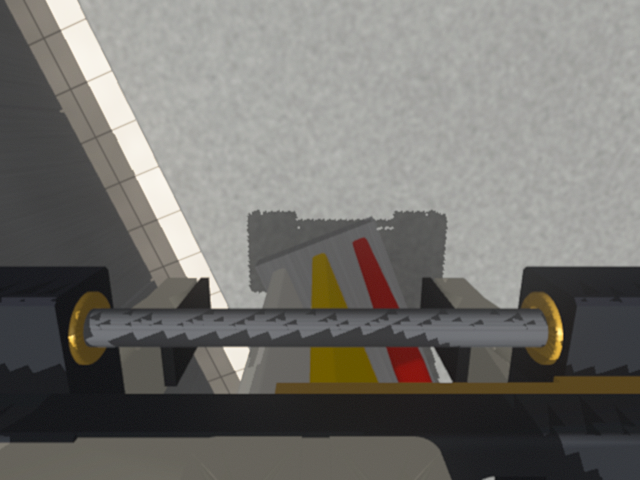

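The moves were refused because every row needs all the keys, so nothing moved. The picture shows that only the upper half of the wrist view is free, towards tool +x. I'll stop about 7 cm short on the +y side to look at the tab.

```bash

python3 -m crank '[{"dx":0.012,"dy":-0.03,"dz":0.005,"twist":-3,"grip":1},{"dx":0.027,"dy":-0.067,"dz":0.01,"twist":-7,"grip":1},{"dx":0.042,"dy":-0.104,"dz":0.015,"twist":-11,"grip":1},{"dx":0.057,"dy":-0.141,"dz":0.02,"twist":-15,"grip":1},{"dx":0.072,"dy":-0.178,"dz":0.02,"twist":-19,"grip":1}]'
python3 -m crank '[{"dx":0.015,"dy":-0.037,"dz":0,"twist":-4,"grip":1},{"dx":0.03,"dy":-0.074,"dz":0,"twist":-8,"grip":1},{"dx":0.045,"dy":-0.111,"dz":0,"twist":-12,"grip":1},{"dx":0.06,"dy":-0.148,"dz":0,"twist":-16,"grip":1},{"dx":0.075,"dy":-0.185,"dz":0,"twist":-20,"grip":1}]'
python3 -m crank '[{"dx":0.015,"dy":-0.037,"dz":0,"twist":-4,"grip":1},{"dx":0.03,"dy":-0.074,"dz":0,"twist":-8,"grip":1},{"dx":0.045,"dy":-0.111,"dz":0,"twist":-12,"grip":1},{"dx":0.06,"dy":-0.148,"dz":0,"twist":-16,"grip":1},{"dx":0.075,"dy":-0.185,"dz":0,"twist":-20,"grip":1}]'
python3 -m crank '[{"dx":0.015,"dy":-0.037,"dz":0,"twist":-5,"grip":1},{"dx":0.03,"dy":-0.074,"dz":0,"twist":-10,"grip":1},{"dx":0.045,"dy":-0.111,"dz":0,"twist":-15,"grip":1},{"dx":0.06,"dy":-0.148,"dz":0,"twist":-20,"grip":1},{"dx":0.075,"dy":-0.18,"dz":0,"twist":-25,"grip":1}]'
python3 -m crank '[{"dx":0,"dy":0,"dz":0,"twist":0,"grip":1},{"dx":0,"dy":0,"dz":0,"twist":0,"grip":1},{"dx":0,"dy":0,"dz":0,"twist":0,"grip":1},{"dx":0,"dy":0,"dz":0,"twist":0,"grip":1},{"dx":0,"dy":0,"dz":0,"twist":0,"grip":1}]'
python3 - <<'E'
from h import *
import cv2
T=pose();s=arm.get_state();np.save("T1.npy",T)
cv2.imwrite("pics/w2.png",arm.grab_frame("wrist")[:,:,::-1])
print(s["t"],s["eef_pos"],np.degrees(s["ee_rot"]),s["q"])
E
```

```text
t: 0.57
eef_pos: [0.3234, 0.4472, 0.2473]
ee_rot: [-3.141, 0.0, -0.715]
force: [0.3, 0.7, 0.3]
width: 0.0877
gripper_force: 0.0
t: 0.98
eef_pos: [0.398, 0.2617, 0.2467]
ee_rot: [-3.141, 0.0, -1.064]
force: [1.8, -0.4, -0.5]
width: 0.0878
gripper_force: 0.0
t: 1.4
eef_pos: [0.473, 0.0767, 0.2468]
ee_rot: [-3.141, 0.0, -1.414]
force: [0.2, 0.8, -0.8]
width: 0.0877
gripper_force: 0.0
t: 1.82
eef_pos: [0.548, -0.1039, 0.2465]
ee_rot: [3.141, -0.0, -1.852]
force: [0.8, 0.9, -0.3]
width: 0.0878
gripper_force: 0.0
t: 2.23
eef_pos: [0.5477, -0.1004, 0.2468]
ee_rot: [-3.141, 0.0, -1.845]
force: [-0.2, -0.1, 0.8]
width: 0.088
gripper_force: 0.0
2.2333 [ 0.5476552  -0.10036736  0.24680454] [-1.79982344e+02  1.59621350e-02 -1.05707941e+02] [ 1.70346000e-01  1.51402983e-01 -2.20922563e-01 -1.27781173e-04
 -1.19807277e+00 -4.44454816e-01]
```

View pics/w2.png

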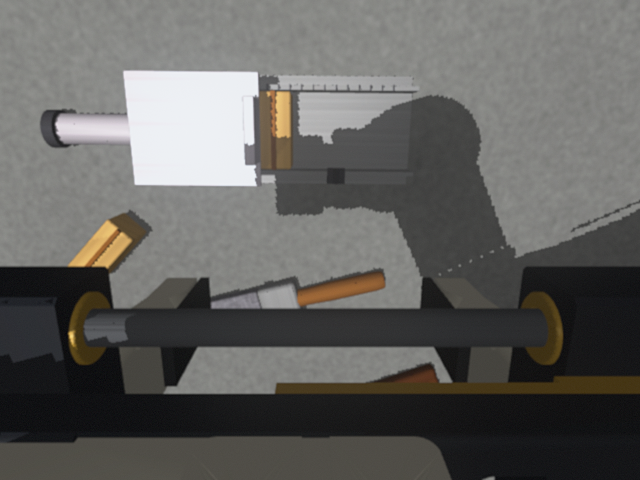

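The wrist view shows the lid with corners (124,71), (258,72), (261,186) and (135,185). The tab is at about (250,130), the block ridge at about x=283, the clip at (336,176) and the channel's open end at about x=415.

```bash
python3 - <<'E'
from h import *
import cv2
T=np.load("T1.npy")
f=lambda p,z:ray("wrist",p,z,T)
L=[f(p,.064) for p in[(124,71),(258,72),(261,186),(135,185)]]
for p in L:print(p.round(4))
c=sum(L)/4;a=(L[0]+L[3]-L[1]-L[2])/2
print("lid",c,np.degrees(np.arctan2(a[1],a[0])),np.linalg.norm(a),np.linalg.norm(L[1]-L[2]))
y=np.radians(-16);u=np.array([np.cos(y),np.sin(y)])
print("tab pred",c[:2]-.049*u,"origin",c[:2]-.026*u)
for X in[(244,130),(256,130)]:print("tab",f(X,.094))
print("clip",f((336,172),.036))
i=cv2.imread("pics/w2.png")[60:200,220:420]
cv2.imwrite("pics/w2c.png",cv2.resize(i,None,fx=4,fy=4,interpolation=cv2.INTER_CUBIC))
E
```

```text
[ 0.6608 -0.2501  0.064 ]
[ 0.5603 -0.221   0.064 ]
[ 0.5852 -0.1354  0.064 ]
[ 0.6864 -0.1648  0.064 ]
lid [ 0.62318933 -0.19283435  0.064     ] -16.167774300087597 0.10499844355326991 0.0891838356149881
tab pred [ 0.57608751 -0.17932812] origin [ 0.59819653 -0.18566778]
tab [ 0.57977401 -0.18097507  0.094     ]
tab [ 0.5712547  -0.17857396  0.094     ]
clip [ 0.52111122 -0.1265293   0.036     ]
```

View pics/w2c.png

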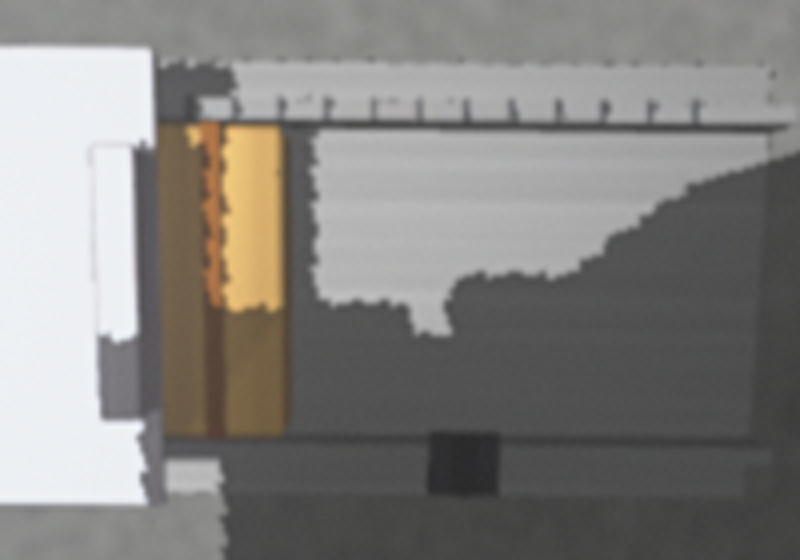

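```bash

python3 -m crank '[{"dx":0.014,"dy":-0.037,"dz":0,"twist":0,"grip":1},{"dx":0.0287,"dy":-0.074,"dz":-0.005,"twist":0,"grip":1},{"dx":0.0287,"dy":-0.0796,"dz":-0.045,"twist":0,"grip":1},{"dx":0.0287,"dy":-0.0796,"dz":-0.085,"twist":0,"grip":1},{"dx":0.0287,"dy":-0.0796,"dz":-0.115,"twist":0,"grip":1}]'
python3 -m crank '[{"dx":0,"dy":0,"dz":-0.025,"twist":0,"grip":1},{"dx":0,"dy":0,"dz":-0.045,"twist":0,"grip":1},{"dx":0,"dy":0,"dz":-0.057,"twist":0,"grip":1},{"dx":0,"dy":0,"dz":-0.061,"twist":0,"grip":1},{"dx":0,"dy":0,"dz":-0.061,"twist":0,"grip":1}]'
python3 -c "from station import arm;s=arm.get_state();print(s['eef_pos'],s['force'],s['ee_rot'])"
```

```text
t: 2.7
eef_pos: [0.5756, -0.1807, 0.1291]
ee_rot: [3.14, 0.0, -1.847]
force: [0.2, 1.0, -1.2]
width: 0.0878
gripper_force: 0.0
t: 3.12
eef_pos: [0.5761, -0.1802, 0.0698]
ee_rot: [3.14, -0.0, -1.845]
force: [-0.1, 0.1, -0.0]
width: 0.0876
gripper_force: 0.0
[ 0.57613656 -0.1801652   0.06980244] [-0.11137935  0.12644429 -0.01095381] [ 3.13989251e+00 -4.76521388e-04 -1.84545395e+00]
```

```bash

for k in 1 2; do python3 -m crank '[{"dx":0,"dy":0,"dz":0,"twist":0,"grip":-1},{"dx":0,"dy":0,"dz":0,"twist":0,"grip":-1},{"dx":0,"dy":0,"dz":0,"twist":0,"grip":-1},{"dx":0,"dy":0,"dz":0,"twist":0,"grip":-1},{"dx":0,"dy":0,"dz":0,"twist":0,"grip":-1}]' 40; done
```

```text
t: 3.53
eef_pos: [0.5769, -0.181, 0.0713]
ee_rot: [-3.14, 0.0, -1.847]
force: [-0.7, -0.2, 0.4]
width: 0.06
gripper_force: 0.0
t: 3.95
eef_pos: [0.5765, -0.181, 0.0705]
ee_rot: [3.141, -0.0, -1.847]
force: [0.4, -0.5, 0.4]
width: 0.0264
gripper_force: 0.0
```

```bash

for k in 1 2; do python3 -m crank '[{"dx":0,"dy":0,"dz":0,"twist":0,"grip":-1},{"dx":0,"dy":0,"dz":0,"twist":0,"grip":-1},{"dx":0,"dy":0,"dz":0,"twist":0,"grip":-1},{"dx":0,"dy":0,"dz":0,"twist":0,"grip":-1},{"dx":0,"dy":0,"dz":0,"twist":0,"grip":-1}]'; done
python3 -m crank '[{"dx":0,"dy":0,"dz":0.003,"twist":0,"grip":-1},{"dx":0,"dy":0,"dz":0.01,"twist":0,"grip":-1},{"dx":0,"dy":0,"dz":0.02,"twist":0,"grip":-1},{"dx":0,"dy":0,"dz":0.03,"twist":0,"grip":-1},{"dx":0,"dy":0,"dz":0.04,"twist":0,"grip":-1}]'
```

```text
t: 4.37
eef_pos: [0.5765, -0.181, 0.0705]
ee_rot: [3.141, -0.0, -1.847]
force: [-0.1, -0.3, -0.7]
width: 0.0077
gripper_force: 40.0
t: 4.78
eef_pos: [0.5765, -0.181, 0.0705]
ee_rot: [3.141, -0.0, -1.847]
force: [-0.4, -0.8, 0.4]
width: 0.0078
gripper_force: 40.0
t: 5.2
eef_pos: [0.5768, -0.181, 0.112]
ee_rot: [-3.141, 0.0, -1.847]
force: [-0.4, -0.3, -1.8]
width: 0.0077
gripper_force: 40.0
```

```bash

python3 -m crank '[{"dx":0,"dy":0.004,"dz":0.01,"twist":0,"grip":-1},{"dx":-0.003,"dy":0.015,"dz":0.02,"twist":1,"grip":-1},{"dx":-0.006,"dy":0.035,"dz":0.03,"twist":2,"grip":-1},{"dx":-0.01,"dy":0.06,"dz":0.035,"twist":3.5,"grip":-1},{"dx":-0.014,"dy":0.088,"dz":0.038,"twist":5,"grip":-1}]'
python3 -m crank '[{"dx":-0.005,"dy":0.03,"dz":0,"twist":2,"grip":-1},{"dx":-0.01,"dy":0.06,"dz":0,"twist":4,"grip":-1},{"dx":-0.015,"dy":0.09,"dz":0,"twist":6,"grip":-1},{"dx":-0.02,"dy":0.12,"dz":0,"twist":8,"grip":-1},{"dx":-0.025,"dy":0.15,"dz":0,"twist":9.5,"grip":-1}]'
python3 -m crank '[{"dx":-0.005,"dy":0.03,"dz":0,"twist":2,"grip":-1},{"dx":-0.01,"dy":0.06,"dz":0,"twist":3.5,"grip":-1},{"dx":-0.014,"dy":0.09,"dz":0,"twist":5,"grip":-1},{"dx":-0.018,"dy":0.115,"dz":0,"twist":6,"grip":-1},{"dx":-0.02,"dy":0.135,"dz":0,"twist":6.5,"grip":-1}]'
python3 -m crank '[{"dx":-0.001,"dy":0.015,"dz":0,"twist":0,"grip":-1},{"dx":-0.001,"dy":0.025,"dz":-0.01,"twist":0,"grip":-1},{"dx":-0.001,"dy":0.029,"dz":-0.025,"twist":0,"grip":-1},{"dx":-0.001,"dy":0.029,"dz":-0.045,"twist":0,"grip":-1},{"dx":-0.001,"dy":0.029,"dz":-0.065,"twist":0,"grip":-1}]'
python3 - <<'E'
from h import *
import cv2
s=arm.get_state();print(s["eef_pos"],s["ee_rot"],s["force"],s["moment"])
a=arm.grab_frame("top")[:,:,::-1];b=arm.grab_frame("scene")[:,:,::-1]
A=cv2.resize(a[150:300,150:283],(400,451));B=cv2.resize(b[220:390,300:450],(400,453))
c=np.zeros((453,800,3),np.uint8);c[:451,:400]=A;c[:,400:]=B;cv2.imwrite("pics/p3.png",c)
E
```

```text
t: 5.62
eef_pos: [0.5626, -0.092, 0.1503]
ee_rot: [-3.14, 0.001, -1.759]
force: [-0.1, 1.3, -2.5]
width: 0.0073
gripper_force: 40.0
t: 6.03
eef_pos: [0.5368, 0.059, 0.1496]
ee_rot: [-3.141, 0.001, -1.591]
force: [0.8, 0.7, -2.9]
width: 0.0081
gripper_force: 40.0
t: 6.45
eef_pos: [0.5166, 0.1946, 0.1496]
ee_rot: [-3.141, 0.001, -1.477]
force: [0.6, -0.6, -2.2]
width: 0.0078
gripper_force: 40.0
t: 6.87
eef_pos: [0.5165, 0.2213, 0.0828]
ee_rot: [-3.141, 0.001, -1.48]
force: [0.2, 0.1, -2.7]
width: 0.0075
gripper_force: 40.0
[0.51650185 0.22128385 0.08279783] [-3.14099897e+00  6.12203918e-04 -1.48037542e+00] [ 0.18189664  0.05119124 -2.68652351] [ 0.00415809  0.06474009 -0.03190451]
```

View pics/p3.png

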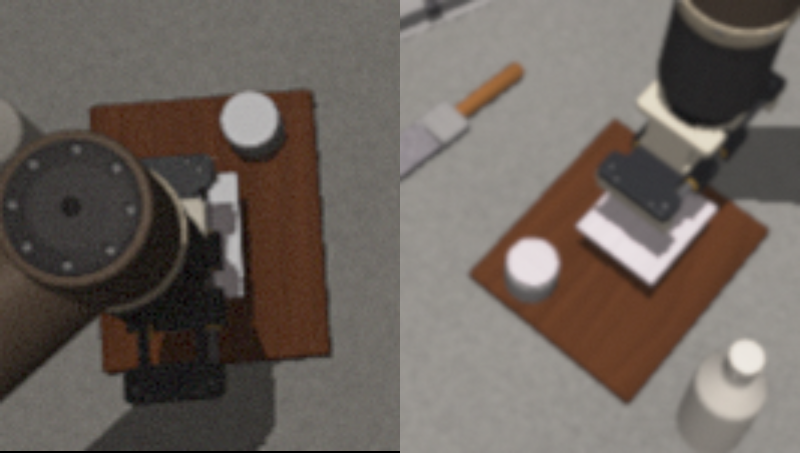

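The lid hangs level over the board, clear of the tin. I'll lower it gently.

```bash

python3 -m crank '[{"dx":0,"dy":0,"dz":-0.015,"twist":0,"grip":-1},{"dx":0,"dy":0,"dz":-0.03,"twist":0,"grip":-1},{"dx":0,"dy":0,"dz":-0.04,"twist":0,"grip":-1},{"dx":0,"dy":0,"dz":-0.045,"twist":0,"grip":-1},{"dx":0,"dy":0,"dz":-0.047,"twist":0,"grip":-1}]'
python3 -m crank '[{"dx":0,"dy":0,"dz":-0.001,"twist":0,"grip":-1},{"dx":0,"dy":0,"dz":-0.002,"twist":0,"grip":-1},{"dx":0,"dy":0,"dz":-0.003,"twist":0,"grip":-1},{"dx":0,"dy":0,"dz":-0.003,"twist":0,"grip":-1},{"dx":0,"dy":0,"dz":-0.003,"twist":0,"grip":-1}]'
```

```text
t: 7.38
eef_pos: [0.5165, 0.2207, 0.0362]
ee_rot: [3.141, -0.001, -1.481]
force: [0.2, -0.2, -1.6]
width: 0.0076
gripper_force: 40.0
t: 7.8
eef_pos: [0.5167, 0.2212, 0.034]
ee_rot: [-3.141, 0.0, -1.48]
force: [0.2, -1.4, -1.9]
width: 0.0075
gripper_force: 40.0
```

```bash

python3 -m crank '[{"dx":0,"dy":0,"dz":-0.0005,"twist":0,"grip":-1},{"dx":0,"dy":0,"dz":-0.001,"twist":0,"grip":-1},{"dx":0,"dy":0,"dz":-0.0015,"twist":0,"grip":-1},{"dx":0,"dy":0,"dz":-0.002,"twist":0,"grip":-1},{"dx":0,"dy":0,"dz":-0.002,"twist":0,"grip":-1}]'
python3 -m crank '[{"dx":0,"dy":0,"dz":0,"twist":0,"grip":-1},{"dx":0,"dy":0,"dz":-0.0005,"twist":0,"grip":-1},{"dx":0,"dy":0,"dz":-0.001,"twist":0,"grip":-1},{"dx":0,"dy":0,"dz":-0.001,"twist":0,"grip":-1},{"dx":0,"dy":0,"dz":-0.001,"twist":0,"grip":-1}]'
```

```text
t: 8.22
eef_pos: [0.5166, 0.221, 0.0316]
ee_rot: [-3.142, -0.0, -1.48]
force: [-1.1, 0.1, -1.6]
width: 0.0079
gripper_force: 40.0
t: 8.63
eef_pos: [0.5166, 0.2211, 0.0314]
ee_rot: [-3.141, 0.0, -1.48]
force: [-3.4, -1.5, 7.7]
width: 0.0078
gripper_force: 40.0
```

```bash

python3 -m crank '[{"dx":0,"dy":0,"dz":0,"twist":0,"grip":-0.4},{"dx":0,"dy":0,"dz":0,"twist":0,"grip":-0.4},{"dx":0,"dy":0,"dz":0,"twist":0,"grip":-0.4},{"dx":0,"dy":0,"dz":0,"twist":0,"grip":-0.4},{"dx":0,"dy":0,"dz":0,"twist":0,"grip":-0.4}]'
python3 -m crank '[{"dx":0,"dy":0,"dz":0.005,"twist":0,"grip":-0.4},{"dx":0,"dy":0,"dz":0.02,"twist":0,"grip":-0.4},{"dx":0,"dy":0,"dz":0.05,"twist":0,"grip":-0.4},{"dx":0,"dy":0,"dz":0.09,"twist":0,"grip":-0.4},{"dx":0,"dy":0,"dz":0.13,"twist":0,"grip":-0.4}]'
```

```text
t: 9.05
eef_pos: [0.5167, 0.2211, 0.0305]
ee_rot: [-3.142, 0.0, -1.48]
force: [-0.1, 0.2, 0.2]
width: 0.0261
gripper_force: 0.0
t: 9.47
eef_pos: [0.5159, 0.2204, 0.1617]
ee_rot: [3.14, -0.001, -1.48]
force: [1.5, 0.6, -0.8]
width: 0.0261
gripper_force: 0.0
```

```bash

python3 -m crank '[{"dx":0.008,"dy":-0.028,"dz":0.003,"twist":4,"grip":-1},{"dx":0.016,"dy":-0.056,"dz":0.006,"twist":9,"grip":-1},{"dx":0.024,"dy":-0.084,"dz":0.008,"twist":14,"grip":-1},{"dx":0.032,"dy":-0.112,"dz":0.008,"twist":19,"grip":-1},{"dx":0.04,"dy":-0.14,"dz":0.008,"twist":24,"grip":-1}]' 
python3 -m crank '[{"dx":0.008,"dy":-0.028,"dz":0,"twist":5,"grip":-1},{"dx":0.016,"dy":-0.056,"dz":0,"twist":10,"grip":-1},{"dx":0.024,"dy":-0.084,"dz":0,"twist":15,"grip":-1},{"dx":0.032,"dy":-0.112,"dz":0,"twist":20,"grip":-1},{"dx":0.04,"dy":-0.14,"dz":0,"twist":25,"grip":-1}]'
python3 -m crank '[{"dx":0.008,"dy":-0.028,"dz":0,"twist":5,"grip":-1},{"dx":0.016,"dy":-0.056,"dz":0,"twist":10,"grip":-1},{"dx":0.024,"dy":-0.084,"dz":0,"twist":15,"grip":-1},{"dx":0.032,"dy":-0.112,"dz":0,"twist":19.7,"grip":-1},{"dx":0.0395,"dy":-0.1365,"dz":0,"twist":19.7,"grip":-1}]'
python3 -m crank '[{"dx":0,"dy":0,"dz":0,"twist":0,"grip":-1},{"dx":0,"dy":0,"dz":0,"twist":0,"grip":-1},{"dx":0,"dy":0,"dz":0,"twist":0,"grip":-1},{"dx":0,"dy":0,"dz":0,"twist":0,"grip":-1},{"dx":0,"dy":0,"dz":0,"twist":0,"grip":-1}]'
python3 -c "from station import arm;s=arm.get_state();print(s['eef_pos'],s['force'],s['ee_rot'])"
```

```text
t: 9.88
eef_pos: [0.5568, 0.0799, 0.1694]
ee_rot: [-3.141, -0.0, -1.057]
force: [0.7, 0.2, -0.7]
width: 0.0014
gripper_force: 0.0
t: 10.3
eef_pos: [0.5968, -0.0604, 0.169]
ee_rot: [-3.141, -0.0, -0.621]
force: [0.6, 0.5, -0.5]
width: 0.0005
gripper_force: 0.0
t: 10.72
eef_pos: [0.6362, -0.1973, 0.1688]
ee_rot: [3.141, -0.0, -0.276]
force: [0.7, 0.5, 0.5]
width: 0.0006
gripper_force: 0.0
t: 11.13
eef_pos: [0.636, -0.1946, 0.1689]
ee_rot: [-3.141, -0.0, -0.28]
force: [-0.2, 0.3, 0.4]
width: 0.0003
gripper_force: 0.0
[ 0.63604222 -0.19457248  0.16889534] [-0.19141172  0.29949976  0.41613094] [-3.14149002e+00 -2.55369720e-04 -2.80207717e-01]
```

```bash

python3 -m crank '[{"dx":0,"dy":-0.001,"dz":-0.02,"twist":0,"grip":-1},{"dx":0,"dy":-0.001,"dz":-0.045,"twist":0,"grip":-1},{"dx":0,"dy":-0.001,"dz":-0.07,"twist":0,"grip":-1},{"dx":0,"dy":-0.001,"dz":-0.09,"twist":0,"grip":-1},{"dx":0,"dy":-0.001,"dz":-0.1,"twist":0,"grip":-1}]' 
python3 -m crank '[{"dx":0,"dy":0,"dz":-0.01,"twist":0,"grip":-1},{"dx":0,"dy":0,"dz":-0.02,"twist":0,"grip":-1},{"dx":0,"dy":0,"dz":-0.03,"twist":0,"grip":-1},{"dx":0,"dy":0,"dz":-0.038,"twist":0,"grip":-1},{"dx":0,"dy":0,"dz":-0.039,"twist":0,"grip":-1}]' 
python3 -m crank '[{"dx":-0.003,"dy":0.0009,"dz":0,"twist":0,"grip":-1},{"dx":-0.006,"dy":0.0017,"dz":0,"twist":0,"grip":-1},{"dx":-0.009,"dy":0.0026,"dz":0,"twist":0,"grip":-1},{"dx":-0.011,"dy":0.0032,"dz":0,"twist":0,"grip":-1},{"dx":-0.013,"dy":0.0037,"dz":0,"twist":0,"grip":-1}]' 
python3 -c "from station import arm;s=arm.get_state();print(s['eef_pos'],s['force'],s['ee_rot'])"
```

```text
t: 11.55
eef_pos: [0.6346, -0.1954, 0.066]
ee_rot: [3.141, 0.003, -0.281]
force: [-0.2, 0.4, -0.6]
width: 0.0003
gripper_force: 0.0
t: 11.97
eef_pos: [0.6354, -0.1963, 0.0282]
ee_rot: [3.141, 0.002, -0.282]
force: [0.0, 0.1, -0.8]
width: 0.0008
gripper_force: 0.0
t: 12.38
eef_pos: [0.623, -0.1927, 0.0302]
ee_rot: [-3.141, -0.001, -0.281]
force: [-0.5, -0.1, 0.1]
width: 0.0003
gripper_force: 0.0
[ 0.62303243 -0.19273771  0.03018118] [-0.51464865 -0.0829103   0.06512406] [-3.14141185e+00 -8.62399424e-04 -2.81240648e-01]
```

```bash

python3 -m crank '[{"dx":-0.001,"dy":0.0003,"dz":0,"twist":0,"grip":-1},{"dx":-0.002,"dy":0.0006,"dz":0,"twist":0,"grip":-1},{"dx":-0.003,"dy":0.0009,"dz":0,"twist":0,"grip":-1},{"dx":-0.004,"dy":0.0012,"dz":0,"twist":0,"grip":-1},{"dx":-0.005,"dy":0.0014,"dz":0,"twist":0,"grip":-1}]' 
python3 -m crank '[{"dx":-0.001,"dy":0.0003,"dz":0,"twist":0,"grip":-1},{"dx":-0.002,"dy":0.0006,"dz":0,"twist":0,"grip":-1},{"dx":-0.003,"dy":0.0009,"dz":0,"twist":0,"grip":-1},{"dx":-0.004,"dy":0.0012,"dz":0,"twist":0,"grip":-1},{"dx":-0.005,"dy":0.0014,"dz":0,"twist":0,"grip":-1}]' 
python3 -c "from station import arm;s=arm.get_state();print(s['eef_pos'],s['force'],s['ee_rot'])"
```

```text
t: 12.8
eef_pos: [0.618, -0.1914, 0.0295]
ee_rot: [-3.142, -0.0, -0.281]
force: [-0.7, -0.9, 0.2]
width: 0.0008
gripper_force: 0.0
t: 13.22
eef_pos: [0.6134, -0.19, 0.0296]
ee_rot: [-3.141, -0.001, -0.281]
force: [3.3, -1.1, -1.9]
width: 0.0006
gripper_force: 1.5
[ 0.61342452 -0.18997047  0.02963445] [ 3.2713456  -1.05528292 -1.89564428] [-3.14144601e+00 -7.30178315e-04 -2.81265326e-01]
```

```bash

python3 -m crank '[{"dx":-0.003,"dy":0.0009,"dz":0,"twist":0,"grip":-1},{"dx":-0.007,"dy":0.002,"dz":0,"twist":0,"grip":-1},{"dx":-0.012,"dy":0.0035,"dz":0,"twist":0,"grip":-1},{"dx":-0.017,"dy":0.0049,"dz":0,"twist":0,"grip":-1},{"dx":-0.022,"dy":0.0063,"dz":0,"twist":0,"grip":-1}]' 
python3 -m crank '[{"dx":-0.005,"dy":0.0014,"dz":0,"twist":0,"grip":-1},{"dx":-0.01,"dy":0.0029,"dz":0,"twist":0,"grip":-1},{"dx":-0.015,"dy":0.0043,"dz":0,"twist":0,"grip":-1},{"dx":-0.02,"dy":0.0058,"dz":0,"twist":0,"grip":-1},{"dx":-0.025,"dy":0.0072,"dz":0,"twist":0,"grip":-1}]' 
python3 -m crank '[{"dx":-0.004,"dy":0.0012,"dz":0,"twist":0,"grip":-1},{"dx":-0.008,"dy":0.0023,"dz":0,"twist":0,"grip":-1},{"dx":-0.011,"dy":0.0032,"dz":0,"twist":0,"grip":-1},{"dx":-0.013,"dy":0.0037,"dz":0,"twist":0,"grip":-1},{"dx":-0.014,"dy":0.004,"dz":0,"twist":0,"grip":-1}]' 
python3 -c "
from station import arm;s=arm.get_state();print(s['eef_pos'],s['force'],s['ee_rot'])
d=s['eef_pos']-[.59820,-.18567,0];print('gx',d[0]*.9605-d[1]*.2784,'gy',d[0]*.2784+d[1]*.9605)"
```

```text
t: 13.63
eef_pos: [0.5909, -0.1834, 0.0297]
ee_rot: [-3.141, -0.001, -0.281]
force: [4.8, 0.5, -1.6]
width: 0.0002
gripper_force: 2.3
t: 14.05
eef_pos: [0.566, -0.1762, 0.0297]
ee_rot: [-3.141, -0.001, -0.281]
force: [6.2, -0.6, -4.2]
width: 0.0003
gripper_force: 4.4
t: 14.47
eef_pos: [0.5527, -0.1721, 0.0301]
ee_rot: [-3.141, -0.002, -0.281]
force: [5.8, 0.5, -2.4]
width: 0.0005
gripper_force: 2.8
[ 0.55265025 -0.17211931  0.03010973] [ 5.7535724   0.48986047 -2.37101284] [-3.14093293e+00 -1.98631135e-03 -2.80972037e-01]
gx -0.04752304231372073 gy 0.00033438845520830304
```

```bash

python3 -m crank '[{"dx":0.002,"dy":-0.0006,"dz":0,"twist":0,"grip":-1},{"dx":0.005,"dy":-0.0014,"dz":0,"twist":0,"grip":-1},{"dx":0.009,"dy":-0.0026,"dz":0,"twist":0,"grip":-1},{"dx":0.013,"dy":-0.0037,"dz":0,"twist":0,"grip":-1},{"dx":0.017,"dy":-0.0049,"dz":0,"twist":0,"grip":-1}]' 
python3 -m crank '[{"dx":0.004,"dy":-0.0012,"dz":0,"twist":0,"grip":-1},{"dx":0.008,"dy":-0.0023,"dz":0,"twist":0,"grip":-1},{"dx":0.012,"dy":-0.0035,"dz":0,"twist":0,"grip":-1},{"dx":0.016,"dy":-0.0046,"dz":0,"twist":0,"grip":-1},{"dx":0.02,"dy":-0.0058,"dz":0,"twist":0,"grip":-1}]' 
python3 -m crank '[{"dx":0.004,"dy":-0.0012,"dz":0,"twist":0,"grip":-1},{"dx":0.008,"dy":-0.0023,"dz":0,"twist":0,"grip":-1},{"dx":0.011,"dy":-0.0032,"dz":0,"twist":0,"grip":-1},{"dx":0.014,"dy":-0.004,"dz":0,"twist":0,"grip":-1},{"dx":0.016,"dy":-0.0046,"dz":0,"twist":0,"grip":-1}]' 
python3 -m crank '[{"dx":0.0015,"dy":-0.0004,"dz":0,"twist":0,"grip":-1},{"dx":0.003,"dy":-0.0009,"dz":0,"twist":0,"grip":-1},{"dx":0.0045,"dy":-0.0013,"dz":0,"twist":0,"grip":-1},{"dx":0.006,"dy":-0.0017,"dz":0,"twist":0,"grip":-1},{"dx":0.0075,"dy":-0.0022,"dz":0,"twist":0,"grip":-1}]' 
python3 -m crank '[{"dx":0.001,"dy":-0.0003,"dz":0,"twist":0,"grip":-1},{"dx":0.002,"dy":-0.0006,"dz":0,"twist":0,"grip":-1},{"dx":0.003,"dy":-0.0009,"dz":0,"twist":0,"grip":-1},{"dx":0.004,"dy":-0.0012,"dz":0,"twist":0,"grip":-1},{"dx":0.005,"dy":-0.0014,"dz":0,"twist":0,"grip":-1}]' 
python3 -c "
from station import arm;s=arm.get_state();print(s['eef_pos'],s['force'],s['ee_rot'])
d=s['eef_pos']-[.59820,-.18567,0];print('gx',d[0]*.9605-d[1]*.2784,'gy',d[0]*.2784+d[1]*.9605)"
```

```text
t: 14.88
eef_pos: [0.5698, -0.1776, 0.0298]
ee_rot: [3.141, -0.0, -0.281]
force: [4.2, 0.2, 2.5]
width: 0.0005
gripper_force: 1.8
t: 15.3
eef_pos: [0.5892, -0.1835, 0.0294]
ee_rot: [3.141, 0.001, -0.281]
force: [3.5, -0.4, 2.2]
width: 0.0003
gripper_force: 1.5
t: 15.72
eef_pos: [0.605, -0.188, 0.0293]
ee_rot: [3.141, 0.001, -0.281]
force: [1.7, -2.1, 1.2]
width: 0.0008
gripper_force: 1.3
t: 16.13
eef_pos: [0.6124, -0.19, 0.0294]
ee_rot: [3.142, 0.001, -0.281]
force: [2.0, -2.2, -0.2]
width: 0.0001
gripper_force: 1.2
t: 16.55
eef_pos: [0.6175, -0.1913, 0.0295]
ee_rot: [-3.142, 0.0, -0.281]
force: [0.7, 0.2, 0.0]
width: 0.0005
gripper_force: 0.0
[ 0.61751005 -0.19131223  0.02945775] [0.73029422 0.18459696 0.02564904] [-3.14153240e+00  3.01369177e-04 -2.81387440e-01]
gx 0.020118098253892002 gy -4.344127795775747e-05
```

```bash

python3 -m crank '[{"dx":0.005,"dy":-0.0014,"dz":0.005,"twist":0,"grip":-1},{"dx":0.005,"dy":-0.0014,"dz":0.03,"twist":0,"grip":-1},{"dx":0.005,"dy":-0.0014,"dz":0.06,"twist":0,"grip":-1},{"dx":0.005,"dy":-0.0014,"dz":0.09,"twist":0,"grip":-1},{"dx":-0.015,"dy":0.0043,"dz":0.11,"twist":0,"grip":-1}]' 
python3 -m crank '[{"dx":-0.035,"dy":0.0101,"dz":0,"twist":0,"grip":-1},{"dx":-0.07,"dy":0.0202,"dz":0,"twist":0,"grip":-1},{"dx":-0.105,"dy":0.0303,"dz":0,"twist":0,"grip":-1},{"dx":-0.14,"dy":0.0404,"dz":0,"twist":0,"grip":-1},{"dx":-0.158,"dy":0.0457,"dz":0,"twist":0,"grip":-1}]' 
python3 -m crank '[{"dx":0,"dy":0,"dz":0,"twist":0,"grip":-1},{"dx":0,"dy":0,"dz":0,"twist":0,"grip":-1},{"dx":0,"dy":0,"dz":0,"twist":0,"grip":-1},{"dx":0,"dy":0,"dz":0,"twist":0,"grip":-1},{"dx":0,"dy":0,"dz":0,"twist":0,"grip":-1}]' 
python3 - <<'E'
from h import *
import cv2
T=pose();np.save("T2.npy",T);print(T[:3,3])
w=arm.grab_frame("wrist")[:,:,::-1];cv2.imwrite("pics/w3.png",w)
o=np.array([.5982,-.18567]);u=np.array([.9605,-.2784])
for gx in(0,-50,-90,-160):print(gx,proj("wrist",np.r_[o+gx*u/1000,.036],T))
c=cv2.resize(w[0:260,140:487],(800,600),interpolation=cv2.INTER_CUBIC)
cv2.imwrite("pics/w3c.png",c)
E
```

```text
t: 16.97
eef_pos: [0.6056, -0.1877, 0.1425]
ee_rot: [3.141, -0.003, -0.281]
force: [1.4, -0.3, 0.2]
width: 0.0007
gripper_force: 0.0
t: 17.38
eef_pos: [0.4403, -0.1407, 0.1396]
ee_rot: [-3.141, 0.002, -0.282]
force: [-0.3, -0.8, -0.6]
width: 0.0003
gripper_force: 0.0
t: 17.8
eef_pos: [0.4452, -0.1415, 0.1394]
ee_rot: [3.141, 0.0, -0.282]
force: [1.0, 0.1, 0.2]
width: 0.0002
gripper_force: 0.0
[ 0.44524557 -0.14148546  0.13939452]
0 [313.80478067 -36.73878971]
-50 [313.88360407  59.03012329]
-90 [313.94090182 128.64578268]
-160 [314.03071932 237.7723216 ]
```

View pics/w3c.png

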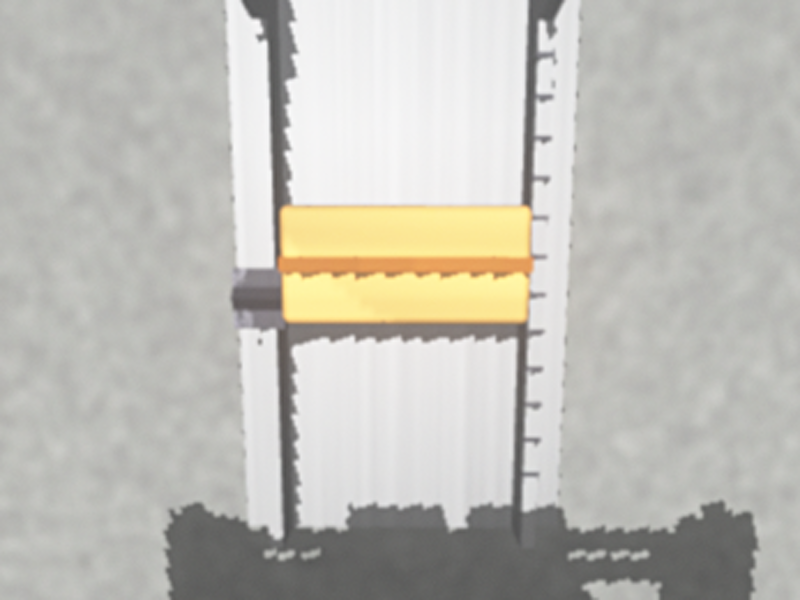

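The wrist view from straight above shows the block square in the channel. Its ridge is at crop row 265.5 (top edges 206 to 323). The clip ridge is at row ~297, so the block is still short. The paddle is home, out of view.

```bash
python3 - <<'E'
from h import *
T=np.load("T2.npy");o=np.array([.5982,-.18567]);u=np.array([.9605,-.2784])
k=260/600
g=lambda X,Y,z:((ray("wrist",(140+(X+.5)*347/800-.5,(Y+.5)*k-.5),z,T)[:2]-o)@u*1000).round(2)
print("ridge",g(405,265.5,.040),"edges",g(405,206,.036),g(405,323,.036))
print("clip",g(258,297,.036),g(258,268,.034),g(258,326,.034),"band",g(258,285,.034),g(258,308,.034))
E
```

```text
ridge -81.89 edges -66.81 -96.66
clip -89.87 -82.34 -97.5 band -86.74 -92.75
```

Needs 8.0 mm more, so the TCP target is gx = -55.5 mm. I'll re-enter behind the paddle.

```bash

python3 -m crank '[{"dx":0.035,"dy":-0.0101,"dz":0,"twist":0,"grip":-1},{"dx":0.07,"dy":-0.0202,"dz":0,"twist":0,"grip":-1},{"dx":0.105,"dy":-0.0303,"dz":0,"twist":0,"grip":-1},{"dx":0.14,"dy":-0.0404,"dz":0,"twist":0,"grip":-1},{"dx":0.172,"dy":-0.0496,"dz":0,"twist":0,"grip":-1}]' 
python3 -m crank '[{"dx":0.01,"dy":-0.0029,"dz":0,"twist":0,"grip":-1},{"dx":0.01,"dy":-0.0029,"dz":0,"twist":0,"grip":-1},{"dx":0.01,"dy":-0.0029,"dz":-0.02,"twist":0,"grip":-1},{"dx":0.01,"dy":-0.0029,"dz":-0.04,"twist":0,"grip":-1},{"dx":0.01,"dy":-0.0029,"dz":-0.06,"twist":0,"grip":-1}]' 
python3 -c "
from station import arm;s=arm.get_state();print(s['eef_pos'],s['force'],s['ee_rot'])
d=s['eef_pos']-[.59820,-.18567,0];print('gx',d[0]*.9605-d[1]*.2784,'gy',d[0]*.2784+d[1]*.9605)"
```

```text
t: 18.27
eef_pos: [0.6187, -0.192, 0.1386]
ee_rot: [3.141, 0.001, -0.282]
force: [-0.0, 1.3, 0.6]
width: 0.0004
gripper_force: 0.0
t: 18.68
eef_pos: [0.6256, -0.1937, 0.0788]
ee_rot: [-3.141, 0.0, -0.282]
force: [-0.1, -0.5, 0.4]
width: 0.0005
gripper_force: 0.0
[ 0.62564027 -0.1937173   0.07876974] [-0.11964974 -0.5413505   0.35720685] [-3.14136827e+00  3.50382095e-04 -2.81749849e-01]
gx 0.028596745466824735 gy -9.005895227178103e-05
```

```bash

python3 -m crank '[{"dx":0,"dy":0,"dz":-0.015,"twist":0,"grip":-1},{"dx":0,"dy":0,"dz":-0.03,"twist":0,"grip":-1},{"dx":0,"dy":0,"dz":-0.042,"twist":0,"grip":-1},{"dx":0,"dy":0,"dz":-0.049,"twist":0,"grip":-1},{"dx":0,"dy":0,"dz":-0.049,"twist":0,"grip":-1}]' 
python3 -m crank '[{"dx":-0.004,"dy":0.0012,"dz":0,"twist":0,"grip":-1},{"dx":-0.008,"dy":0.0023,"dz":0,"twist":0,"grip":-1},{"dx":-0.01,"dy":0.0029,"dz":0,"twist":0,"grip":-1},{"dx":-0.012,"dy":0.0035,"dz":0,"twist":0,"grip":-1},{"dx":-0.014,"dy":0.004,"dz":0,"twist":0,"grip":-1}]' 
python3 -m crank '[{"dx":-0.003,"dy":0.0009,"dz":0,"twist":0,"grip":-1},{"dx":-0.007,"dy":0.002,"dz":0,"twist":0,"grip":-1},{"dx":-0.012,"dy":0.0035,"dz":0,"twist":0,"grip":-1},{"dx":-0.017,"dy":0.0049,"dz":0,"twist":0,"grip":-1},{"dx":-0.022,"dy":0.0063,"dz":0,"twist":0,"grip":-1}]' 
python3 -m crank '[{"dx":-0.005,"dy":0.0014,"dz":0,"twist":0,"grip":-1},{"dx":-0.01,"dy":0.0029,"dz":0,"twist":0,"grip":-1},{"dx":-0.015,"dy":0.0043,"dz":0,"twist":0,"grip":-1},{"dx":-0.02,"dy":0.0058,"dz":0,"twist":0,"grip":-1},{"dx":-0.025,"dy":0.0072,"dz":0,"twist":0,"grip":-1}]' 
python3 -m crank '[{"dx":-0.004,"dy":0.0012,"dz":0,"twist":0,"grip":-1},{"dx":-0.007,"dy":0.002,"dz":0,"twist":0,"grip":-1},{"dx":-0.009,"dy":0.0026,"dz":0,"twist":0,"grip":-1},{"dx":-0.011,"dy":0.0032,"dz":0,"twist":0,"grip":-1},{"dx":-0.012,"dy":0.0035,"dz":0,"twist":0,"grip":-1}]' 
python3 -c "
from station import arm;s=arm.get_state();print(s['eef_pos'],s['force'],s['ee_rot'])
d=s['eef_pos']-[.59820,-.18567,0];print('gx',d[0]*.9605-d[1]*.2784,'gy',d[0]*.2784+d[1]*.9605)"
```

```text
t: 19.1
eef_pos: [0.6251, -0.1937, 0.0289]
ee_rot: [3.141, 0.003, -0.282]
force: [-0.8, 0.0, 0.5]
width: 0.0001
gripper_force: 0.0
t: 19.52
eef_pos: [0.6136, -0.1899, 0.0317]
ee_rot: [-3.141, -0.003, -0.281]
force: [3.2, -0.7, 1.1]
width: 0.0006
gripper_force: 1.5
t: 19.93
eef_pos: [0.5905, -0.1833, 0.0309]
ee_rot: [-3.141, -0.001, -0.281]
force: [4.3, -0.8, 2.8]
width: 0.0004
gripper_force: 1.9
t: 20.35
eef_pos: [0.5655, -0.1761, 0.0307]
ee_rot: [-3.141, -0.001, -0.281]
force: [4.6, 0.7, 3.3]
width: 0.0003
gripper_force: 2.3
t: 20.77
eef_pos: [0.5536, -0.1728, 0.0306]
ee_rot: [-3.141, -0.0, -0.281]
force: [5.4, -0.3, 2.4]
width: 0.0008
gripper_force: 2.4
[ 0.55361706 -0.17278386  0.03064765] [ 5.38431776 -0.29722203  2.35509813] [-3.14149620e+00 -3.93166486e-04 -2.81205241e-01]
gx -0.046409416270239305 gy -3.475536714956512e-05
```

```bash

python3 -m crank '[{"dx":-0.002,"dy":0.0006,"dz":0,"twist":0,"grip":-1},{"dx":-0.004,"dy":0.0012,"dz":0,"twist":0,"grip":-1},{"dx":-0.006,"dy":0.0017,"dz":0,"twist":0,"grip":-1},{"dx":-0.0075,"dy":0.0022,"dz":0,"twist":0,"grip":-1},{"dx":-0.0086,"dy":0.0025,"dz":0,"twist":0,"grip":-1}]' 
python3 -m crank '[{"dx":0,"dy":0,"dz":0,"twist":0,"grip":-1},{"dx":0,"dy":0,"dz":0,"twist":0,"grip":-1},{"dx":0,"dy":0,"dz":0,"twist":0,"grip":-1},{"dx":0,"dy":0,"dz":0,"twist":0,"grip":-1},{"dx":0,"dy":0,"dz":0,"twist":0,"grip":-1}]' 
python3 -c "
from station import arm;s=arm.get_state();print(s['eef_pos'],s['force'],s['ee_rot'])
d=s['eef_pos']-[.59820,-.18567,0];print('gx',d[0]*.9605-d[1]*.2784,'gy',d[0]*.2784+d[1]*.9605)"
```

```text
t: 21.18
eef_pos: [0.5454, -0.1704, 0.0307]
ee_rot: [-3.141, -0.001, -0.281]
force: [5.8, -0.8, 3.3]
width: 0.0006
gripper_force: 2.9
t: 21.6
eef_pos: [0.5453, -0.1704, 0.0306]
ee_rot: [-3.142, -0.0, -0.281]
force: [5.5, 0.1, 2.1]
width: 0.0005
gripper_force: 2.3
[ 0.54526169 -0.17036542  0.03061313] [5.45330635 0.08386443 2.05448213] [-3.14153141e+00 -3.71776408e-04 -2.81271764e-01]
gx -0.055108044553479146 gy -3.797550468891825e-05
```

```bash

python3 -m crank '[{"dx":-0.0003,"dy":0.0001,"dz":0,"twist":0,"grip":-1},{"dx":-0.0003,"dy":0.0001,"dz":0,"twist":0,"grip":-1},{"dx":0.002,"dy":-0.0006,"dz":0,"twist":0,"grip":-1},{"dx":0.005,"dy":-0.0014,"dz":0,"twist":0,"grip":-1},{"dx":0.008,"dy":-0.0023,"dz":0,"twist":0,"grip":-1}]' 
python3 -m crank '[{"dx":0.004,"dy":-0.0012,"dz":0,"twist":0,"grip":-1},{"dx":0.008,"dy":-0.0023,"dz":0,"twist":0,"grip":-1},{"dx":0.012,"dy":-0.0035,"dz":0,"twist":0,"grip":-1},{"dx":0.016,"dy":-0.0046,"dz":0,"twist":0,"grip":-1},{"dx":0.02,"dy":-0.0058,"dz":0,"twist":0,"grip":-1}]' 
python3 -m crank '[{"dx":0.004,"dy":-0.0012,"dz":0,"twist":0,"grip":-1},{"dx":0.008,"dy":-0.0023,"dz":0,"twist":0,"grip":-1},{"dx":0.012,"dy":-0.0035,"dz":0,"twist":0,"grip":-1},{"dx":0.016,"dy":-0.0046,"dz":0,"twist":0,"grip":-1},{"dx":0.02,"dy":-0.0058,"dz":0,"twist":0,"grip":-1}]' 
python3 -m crank '[{"dx":0.003,"dy":-0.0009,"dz":0,"twist":0,"grip":-1},{"dx":0.006,"dy":-0.0017,"dz":0,"twist":0,"grip":-1},{"dx":0.008,"dy":-0.0023,"dz":0,"twist":0,"grip":-1},{"dx":0.01,"dy":-0.0029,"dz":0,"twist":0,"grip":-1},{"dx":0.012,"dy":-0.0035,"dz":0,"twist":0,"grip":-1}]' 
python3 -m crank '[{"dx":0.0015,"dy":-0.0004,"dz":0,"twist":0,"grip":-1},{"dx":0.003,"dy":-0.0009,"dz":0,"twist":0,"grip":-1},{"dx":0.0045,"dy":-0.0013,"dz":0,"twist":0,"grip":-1},{"dx":0.006,"dy":-0.0017,"dz":0,"twist":0,"grip":-1},{"dx":0.0075,"dy":-0.0022,"dz":0,"twist":0,"grip":-1}]' 
python3 -m crank '[{"dx":0.001,"dy":-0.0003,"dz":0,"twist":0,"grip":-1},{"dx":0.002,"dy":-0.0006,"dz":0,"twist":0,"grip":-1},{"dx":0.004,"dy":-0.0012,"dz":0,"twist":0,"grip":-1},{"dx":0.006,"dy":-0.0017,"dz":0,"twist":0,"grip":-1},{"dx":0.009,"dy":-0.0026,"dz":0,"twist":0,"grip":-1}]' 
python3 -c "
from station import arm;s=arm.get_state();print(s['eef_pos'],s['force'],s['ee_rot'])
d=s['eef_pos']-[.59820,-.18567,0];print('gx',d[0]*.9605-d[1]*.2784,'gy',d[0]*.2784+d[1]*.9605)"
```

```text
t: 22.02
eef_pos: [0.5532, -0.1728, 0.0305]
ee_rot: [3.141, 0.0, -0.281]
force: [5.3, 0.5, 3.7]
width: 0.0006
gripper_force: 2.1
t: 22.43
eef_pos: [0.5731, -0.1787, 0.0304]
ee_rot: [3.141, 0.001, -0.281]
force: [3.8, -0.6, 2.8]
width: 0.0004
gripper_force: 1.8
t: 22.85
eef_pos: [0.593, -0.1844, 0.0304]
ee_rot: [3.141, 0.001, -0.281]
force: [2.2, -0.9, 2.2]
width: 0.0004
gripper_force: 1.5
t: 23.27
eef_pos: [0.6048, -0.1879, 0.0304]
ee_rot: [3.141, 0.001, -0.281]
force: [2.2, -2.3, 1.7]
width: 0.0003
gripper_force: 1.3
t: 23.68
eef_pos: [0.6124, -0.19, 0.0304]
ee_rot: [3.142, 0.0, -0.281]
force: [2.5, -2.1, 0.1]
width: 0.0004
gripper_force: 1.2
t: 24.1
eef_pos: [0.6208, -0.1923, 0.0302]
ee_rot: [-3.141, 0.002, -0.282]
force: [-1.0, -0.0, -0.3]
width: 0.0005
gripper_force: 0.0
[ 0.62080188 -0.19227744  0.03021668] [-1.03847029 -0.00659111 -0.271797  ] [-3.14149479e+00  1.60254587e-03 -2.81576783e-01]
gx 0.023548619407474016 gy -5.4083292216142685e-05
```

Home. Now lift out and look again from the same spot.

```bash

python3 -m crank '[{"dx":0.004,"dy":-0.0012,"dz":0.005,"twist":0,"grip":-1},{"dx":0.004,"dy":-0.0012,"dz":0.03,"twist":0,"grip":-1},{"dx":0.004,"dy":-0.0012,"dz":0.06,"twist":0,"grip":-1},{"dx":0.004,"dy":-0.0012,"dz":0.09,"twist":0,"grip":-1},{"dx":-0.015,"dy":0.0043,"dz":0.109,"twist":0,"grip":-1}]' 
python3 -m crank '[{"dx":-0.035,"dy":0.0101,"dz":0,"twist":0,"grip":-1},{"dx":-0.07,"dy":0.0202,"dz":0,"twist":0,"grip":-1},{"dx":-0.105,"dy":0.0303,"dz":0,"twist":0,"grip":-1},{"dx":-0.14,"dy":0.0404,"dz":0,"twist":0,"grip":-1},{"dx":-0.161,"dy":0.0466,"dz":0,"twist":0,"grip":-1}]' 
python3 -m crank '[{"dx":0,"dy":0,"dz":0,"twist":0,"grip":-1},{"dx":0,"dy":0,"dz":0,"twist":0,"grip":-1},{"dx":0,"dy":0,"dz":0,"twist":0,"grip":-1},{"dx":0,"dy":0,"dz":0,"twist":0,"grip":-1},{"dx":0,"dy":0,"dz":0,"twist":0,"grip":-1}]' 
python3 - <<'E'
from h import *
import cv2
T=pose();np.save("T3.npy",T);print(T[:3,3])
w=arm.grab_frame("wrist")[:,:,::-1];cv2.imwrite("pics/w4.png",w)
cv2.imwrite("pics/top4.png",arm.grab_frame("top")[:,:,::-1])
cv2.imwrite("pics/w4c.png",cv2.resize(w[0:260,140:487],(800,600),interpolation=cv2.INTER_CUBIC))
E
```

```text
t: 24.52
eef_pos: [0.6097, -0.189, 0.1427]
ee_rot: [3.141, -0.004, -0.281]
force: [0.7, -0.4, 1.0]
width: 0.0008
gripper_force: 0.0
t: 24.93
eef_pos: [0.4419, -0.1411, 0.1396]
ee_rot: [-3.141, 0.001, -0.282]
force: [0.6, 0.2, -0.3]
width: 0.0008
gripper_force: 0.0
t: 25.35
eef_pos: [0.4462, -0.1418, 0.1394]
ee_rot: [3.141, 0.0, -0.282]
force: [0.4, 0.2, 0.9]
width: 0.0001
gripper_force: 0.0
[ 0.44616859 -0.1417934   0.13938638]
```

View pics/w4c.png

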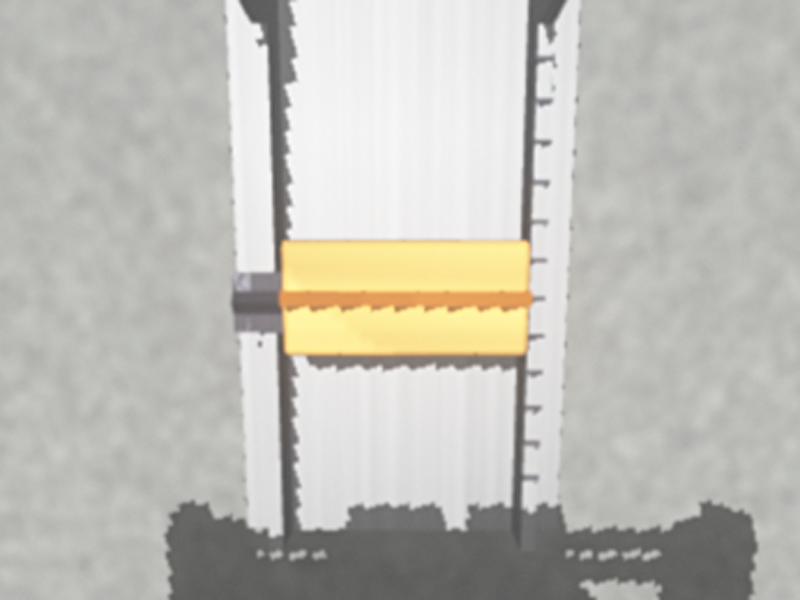

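The block ridge is now at crop row ~299 (edges 240 and 354). The clip spans rows 272 to 332, with its dark band at 290 to 313, so its ridge is at ~301.

```bash
python3 - <<'E'
from h import *
import cv2
o=np.array([.5982,-.18567]);u=np.array([.9605,-.2784])
T=np.load("T3.npy");k=260/600
g=lambda X,Y,z:((ray("wrist",(140+(X+.5)*347/800-.5,(Y+.5)*k-.5),z,T)[:2]-o)@u*1000).round(2)
print("ridge",g(405,299,.040),"edges",g(405,240,.036),g(405,354,.036))
print("clip",g(258,301,.036),g(258,272,.034),g(258,332,.034),"band",g(258,290,.032),g(258,313,.032))
for n in(3,4):
    w=cv2.imread(f"pics/w{n}.png")
    print("clip col",w[112:148,250:254].mean((1,2)).astype(int))
w=cv2.imread("pics/w4.png");print("block R-B",w[98:160,300:330,2].mean(1).astype(int)-w[98:160,300:330,0].mean(1).astype(int))
a=cv2.imread("pics/top4.png")
A=cv2.resize(a[150:300,160:420],(780,450),interpolation=cv2.INTER_CUBIC);cv2.imwrite("pics/top4c.png",A)
E
```

```text
ridge -89.42 edges -74.33 -103.91
clip -89.94 -82.4 -98.13 band -87.05 -93.12
clip col [235 236 236 226 179 142 136 138 139 138 138 135 123 110 108 109 107 103
  97  96  96  99 115 133 136 135 135 135 133 138 173 210 226 230 219 193]
clip col [235 234 234 235 235 218 164 137 136 137 137 137 137 131 118 109 108 109
 106 100  97  96  97 106 123 134 135 134 133 133 134 152 188 221 230 218]
block R-B [  1   1   1   1   0  11  80 110 102  98  98  99 100  99 101 103 103 103
 104 104 105 105 105 103 102 100 100 110 130 138 139 138 140 138 126 108
 106 102  97  97  98  99  99 100 102 104 104 105 106 106 106 106 105 108
 114 102  46  13  11  12  10   7]
```

View pics/top4c.png

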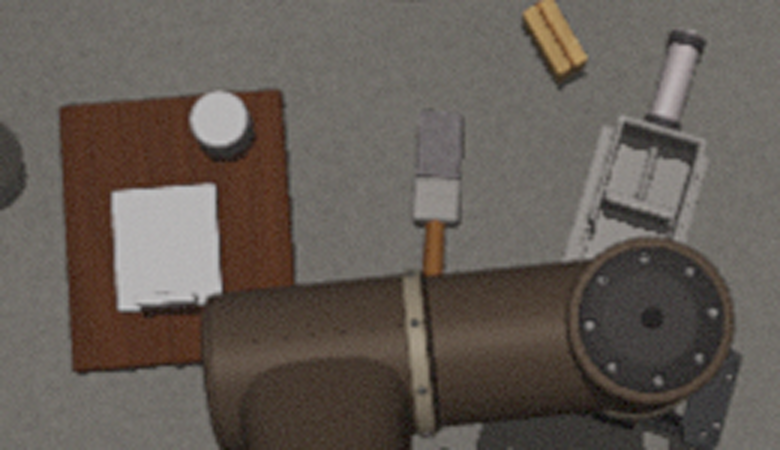

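The lid lies flat and upright on the board, the tin and brush are undisturbed, and the paddle is home. The block ridge is within about 0.7 mm of the clip ridge, so I'm handing in.

```bash
python3 -c "
from station import arm
print(arm.job_done())"
```

```text
the job is handed in; nothing more can be done
None
```

The job is handed in at about 25 s: the lid is flat and right way up on the board, the block's ridge measures about 0.7 mm short of the clip's (I left it there), and the paddle was eased home.

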